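Clear the scratched sample from the test bed

TASK

The scratch demonstration is over. Swing the red-gripped hold-down bar all the way up until it rests open by itself and leave it so, then slide the scratched sample out from under it along the bed and push it through the slot of the used-sample box until it has dropped right inside. Do not drag the sample while the bar lies on it, and leave the other things on the counter where they are.

Things in the scene. Friction and masses are not known exactly. Their poses are not given: they have to be found in the camera images.
- bench: Scratch-test bed, fixed: grey base with a flat rimless aluminium plate, 150 mm (its x) by 300 mm (its y), plate top 60 mm above the counter. Origin: centre of its underside, at counter height. Its x points away from the robot to the bar's hinge, its y along the bed to the used-sample box, z up
- holdbar (a joint): Angle (rad) of the hold-down bar, a 24 mm wide steel flat with rubber pad across the bed on the sample, centre line at bench y = -40 mm. 0 = down; grows as the grip end swings up and away from the robot; 1.57 = upright; 1.92 = stop, where it rests leaning back. 0.32 kg, no spring, little friction: let go below 1.45 it falls shut, beyond 1.7 it falls open
- bar_grip (a point): Centre of the bar's red grip: cylinder of 26 mm diameter, 34 mm long along the hinge axis (bench y), 37 mm clear of the bed's near edge, 83 mm above the counter when down, 202 mm from the hinge axis. Free space beside and under it. Its axes turn with the bar; its y is the hinge axis
- bar_hinge (a point): Point on the bar's hinge axis (parallel to bench y) behind the bed's far edge, at bench (90, -40, 79) mm; axes as the bench's. Open, the bar reaches 290 mm above the counter
- sample_center (a point): Centre (half-way up) of the scratched sample: loose stiff brown wood-decor floor piece with pale scratches, 100 mm (its x) by 120 mm (its y) by 12 mm thick, about 125 g, flat on the bed under the bar, its centre 66 mm above the counter. Its y runs roughly along the bed to the box. Too wide to grip flat; friction on the plate about 0.6
- slot (a point): Centre of the slot's mouth in the outer face of the box's green front, up to 20 mm off the bed's centre line: 105 mm wide (its x), its top 18 mm above the plate. y points into the box, z up. Two 20 mm tall guide cheeks flare out before it to 131 mm apart 29 mm ahead. A slick white slide starts level with the plate 10 mm before the mouth and falls 18 degrees: a piece pushed till its rear edge meets the front slides in
- returns_box: Used-sample box, fixed at the bed's end: 130 mm wide (its x), 165 mm long (its y), 104 mm tall, white, green front 4 mm thick, fixed clear lid. Origin: at counter height straight below the slot's mouth; axes as the slot's. A sample right inside has its centre about 100 mm along y, about 30 mm above the counter
- scratch_pen: steel scratch-test pen 120 mm long, 12 mm thick, lying in front of the bed; bystander. Origin: centre of its underside
- loupe: black magnifier loupe, 42 mm across, 38 mm tall, standing at the bed's right end; bystander. Origin: centre of its underside
- tape_measure: yellow tape measure 62 x 36 x 60 mm behind the bed; bystander. Origin: centre of its underside
- fresh_slate: unused dark grey sample 100 x 120 x 12 mm, lower one of a stack of two on the counter; bystander. Origin: centre of its underside
- fresh_oak: unused pale oak sample 100 x 120 x 12 mm, upper one of that stack; bystander. Origin: centre of its underside
- mug: white mug 78 mm across, 95 mm tall; bystander. Origin: centre of its underside
- caliper: digital caliper 160 mm long lying flat; bystander. Origin: centre of its underside
Things that resemble listed ones, but are neither listed nor needed, are in the scene too. Leave any turquoise look-alike of the part that bears sample_center alone.

How it is judged:
By the outcome, as a careful person would: the job done as asked, in the order asked, and still so for the second after the job is handed in, with the robot touching nothing.
It also fails if it takes over 58 s, if anything falls off the work surface, if the arm or the gripper's body presses on something with over 40 N, if the wrist force passes 120 N, or if a joint passes its speed limit or range.

ROBOT

A 6-joint arm with a two-finger parallel gripper is mounted at the origin on the work surface. World frame = base frame: x ahead of the robot, y to its left, z up, the work surface at z = 0. Lengths are in mm, angles in rad, forces in N, time in s.
With the tool pointing down it reaches from about 350 to 975 mm from the base axis. Payload 7.1 kg.
Tool frame: the origin (TCP) lies midway between the tips of the shut fingers; the grasp point (between the pads) lies 19 mm behind it (ctrl.grip_point_offset is the distance from the TCP to the grasp point, in mm); z points along the fingers, y is the line along which they close (so a half turn about z gives the same grasp; the last joint's range is limited). The gripper opens to 88 mm and grips with 3 to 60 N. Pads are 20 mm wide; open, the fingers measure 115 mm over their backs; the gripper's body (75 mm by 178 mm) begins 61 mm behind the grasp point.
Start: joints at [-1.228, 0.423, 1.63, -0, 1.089, -0.019], TCP at [221.24, -584.515, 222.675] pointing down, gripper open.
Joint ranges: [-3, 3], [-0.9, 2.11], [0.09, 2.58], [-1.31, 4.45], [0.11, 2.69], [-2.54, 2.54]. Speed limits (rad/s): [2.39, 2.39, 3.01, 3.14, 3.14, 3.14].

INTERFACE

Orientations are given as a rotation vector (axis times angle).
In Python, from workcell import get_obs, optics, close_job, spotter, ctrl gives the robot as it stands. The module is installed in compiled form; this text tells all that it offers.
- The arm moves only by the tool move_arm, never from a script. Its argument "rows" is a list of rows, each a list of 5 numbers: the shift along the tool's x, y, z in cm, then the turn about the tool's z in degrees, then the opening in per cent of the stroke, from 0 (shut) to 100 (fully open). A call has 1 to 10 rows; each row shifts and turns the commanded pose from where the row before left it, along the tool's axes as they then stand; what a row does not reach is not made up. A row lasts 1/8 s, in which the tool goes at most 62.5 mm and 10.7 degrees, less where a joint would pass 70% of its speed; a pose out of reach is approached as far as the arm can. A call with a gripper value outside its range is refused whole. The fingers move at their own pace and stop on an object; the grip force is fixed at half the most. Time passes only in rows, so rows that do not move let the fingers close. It gives the time, the measured TCP pose, the force, the opening and the grip force at its end, in the units of the state.
- get_obs(): the state, without advancing time (a new reading comes with each control period).
- optics.get_image(name): name is "scene" or "top" or "wrist"; returns the picture (480x640x3 uint8, blue, green, red); there is no depth.
- optics.calibration(name): a dict with "camera_matrix" (3x3 intrinsics, pixels), "xyz" and "orientation" of the camera in the world. Camera axes: x right, y down, z forward; pixel columns grow to the right and rows downward; lengths in mm; the calibration is good to about 2 mm. A picture is of the moment at which its call begins: read the wrist's pose just before it. calibration takes no time and is no camera call; for the wrist camera it gives the pose at the moment of the call.
- close_job(): hands the job in; it is judged then, once.
Trained networks look in the newest picture that a camera, given by its name, has taken for a name from the list of things; names that differ only in an ending like _2 or _b are one class to them, and where a whole thing is asked for, a point or a joint stands for the part that bears it (a point fixed in the world has none). Each returns a list of dicts, best first, with "conf" (0 to 1); they miss things now and then, are a little off and sometimes report something else, mostly with a low value. They report only what shows in the picture. A call takes as long as a camera call. They do not tell look-alikes from the thing itself.
- spotter.find_in(camera, label): "point" ([column, row] in pixels, amid what is visible of it).
- spotter.regions_of(camera, label): "region" (480x640 bool, what is visible of it) and "point" ([column, row] in pixels, amid what is visible of it).
The state is a dict: "t": time; "qpos": joint angles; "qvel": joint speeds; "joint_torque": joint torques, N m; "ee_pos": TCP position; "orientation": TCP orientation; "ft_force": force on the tool from outside, world axes, zero at the start; "moment": the same for the moment, N m; "width": finger opening in mm; "grasp_force": force on a finger pad.
Only numpy, scipy, OpenCV 4.12 (cv2) and the standard library are available. Lean on these libraries where they do the work, as an engineer would, in place of code of your own. Each camera call takes 0.05 s, during which the arm holds its last target. There are 200 camera calls.

## Working session

There is one attempt and no reset: what is moved stays moved. The work goes in short steps, Python scripts to look and compute and a tool call to move; the robot and the scene stay as the last step left them, time stands still between calls to the robot, and variables do not carry over. Pictures are saved under pics/ and viewed, at most 10 in all, crops included, and the job is handed in when it is done.

Besides the shell and the picture viewer there is one more tool, called after ">>>" as name([rows], argument=value, ...), one row to a line, values as JSON. move_arm: Moves the arm, as the interface text tells. Its arguments: {"type":"object","properties":{"rows":{"type":"array","items":{"type":"array","items":{"type":"number"}}}},"required":["rows"]}

```bash
mkdir -p pics; cat > h.py <<'E'
import numpy as np, cv2
from scipy.spatial.transform import Rotation as R
from workcell import get_obs, optics, close_job, spotter, ctrl
def cal(n):
    c=optics.calibration(n); o=np.array(c["orientation"],float)
    M=R.from_rotvec(o).as_matrix() if o.size==3 else o.reshape(3,3)
    return np.array(c["camera_matrix"]),np.array(c["xyz"]),M
def ray(c,p):
    K,t,M=c; d=M@np.linalg.solve(K,[p[0],p[1],1]); return t,d/np.linalg.norm(d)
def onz(c,p,z):
    t,d=ray(c,p); return t+d*(z-t[2])/d[2]
def proj(c,X):
    K,t,M=c; q=K@(M.T@(np.array(X,float)-t)); return q[:2]/q[2]
def tri(rs):
    A=0;b=0
    for t,d in rs:
        P=np.eye(3)-np.outer(d,d); A=A+P;b=b+P@t
    return np.linalg.solve(A,b)
E
python3 - <<'E'
from h import *
for n in ("scene","top"):
    im=optics.get_image(n); cv2.imwrite(f"pics/{n}0.png",im)
    c=cal(n); print(n,c[1].round(),c[2].round(2).tolist())
    for l in ("bar_grip","sample_center","slot","returns_box","bench","holdbar"):
        for d in spotter.find_in(n,l)[:3]: print(l,np.round(d["point"]),round(d["conf"],2), onz(c,d["point"],66).round())
o=get_obs(); print(o["t"],o["orientation"],ctrl.grip_point_offset)
E
```

```text
scene [1792. -183. 1034.] [[0.18, 0.58, -0.79], [0.98, -0.1, 0.14], [-0.0, -0.8, -0.59]]
bar_grip [293. 255.] 0.79 [524. -21.  66.]
sample_center [238. 240.] 0.86 [ 430. -159.   66.]
sample_center [290. 261.] 0.7 [549. -33.  66.]
slot [392. 245.] 0.96 [527. 250.  66.]
slot [310. 273.] 0.43 [608.  10.  66.]
returns_box [393. 244.] 0.7 [520. 254.  66.]
bench [312. 272.] 0.8 [604.  17.  66.]
bench [394. 248.] 0.37 [539. 251.  66.]
holdbar [291. 254.] 0.81 [518. -26.  66.]
top [ 285.   15. 1323.] [[0.02, -0.98, 0.18], [-1.0, -0.02, 0.02], [-0.01, -0.18, -0.98]]
sample_center [393. 324.] 0.78 [ 333. -155.   66.]
sample_center [338. 236.] 0.62 [543. -21.  66.]
slot [225. 246.] 0.94 [514. 258.  66.]
returns_box [226. 242.] 0.94 [521. 256.  66.]
returns_box [155. 228.] 0.24 [554. 435.  66.]
bench [316. 241.] 0.82 [530.  33.  66.]
bench [336. 237.] 0.5 [540. -15.  66.]
holdbar [343. 237.] 0.81 [541. -32.  66.]
0.7 [3.09030080e+00 5.65198608e-01 2.05149178e-06] 18.700000000000003
```

View pics/scene0.png

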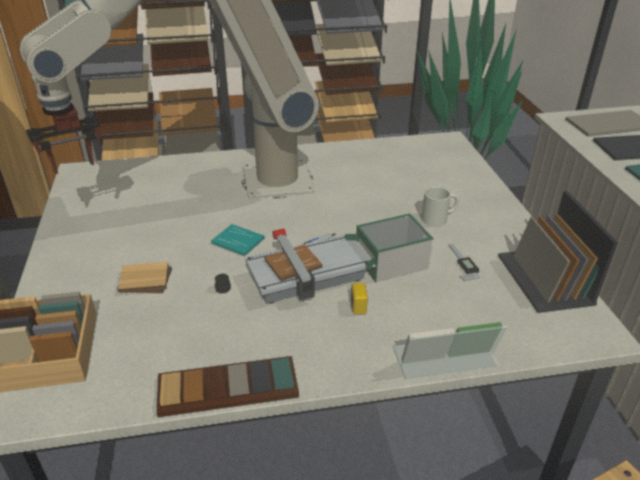

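View pics/top0.png

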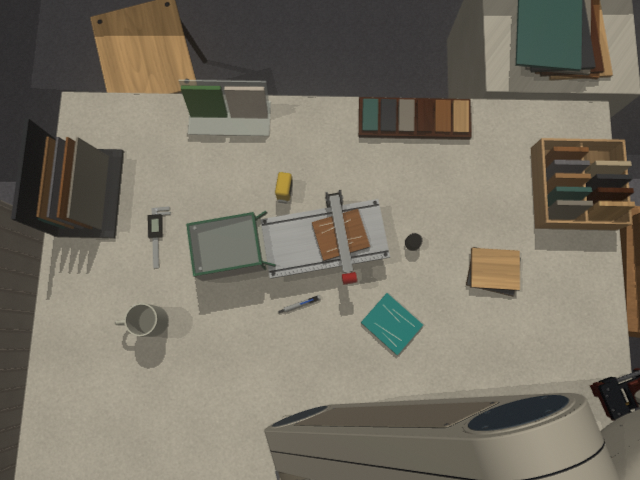

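The top view shows the brown scratched sample under the bar at about (340,235), the red grip at (349,278), the hinge at (333,196) and the slot's front at about (264,243). There are two sample candidates: brown at (340,235) and turquoise at (393,324). Brown fits, because it is wood-decor, scratched and under the bar. I'll confirm that in an enlarged crop.

```bash
python3 - <<'E'
from h import *
im=cv2.imread("pics/top0.png")[175:305,240:430]
cv2.imwrite("pics/crop.png",cv2.resize(im,None,fx=4.2,fy=4.2,interpolation=cv2.INTER_CUBIC))
E
```

```text
(no output)
```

View pics/crop.png

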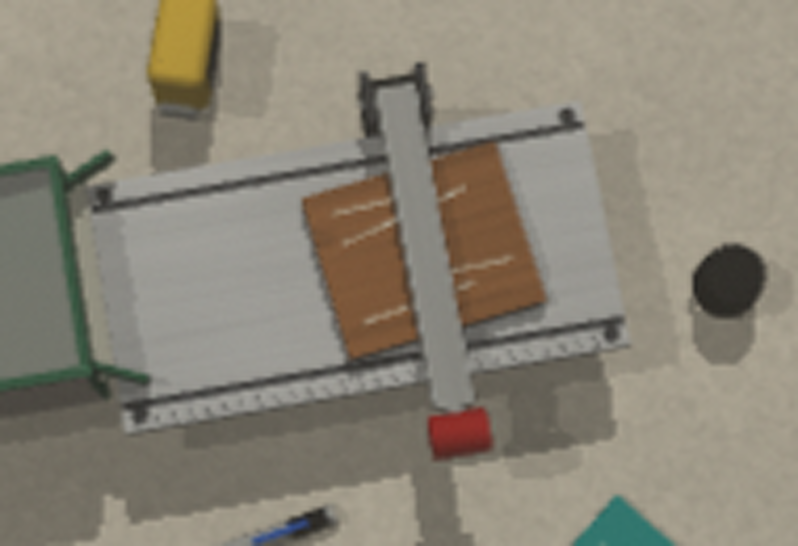

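The crop confirms it: brown scratched sample under the bar, with crop corners (303,200), (497,145), (545,300), (350,358). It lies slightly askew and partly past the bar.

```bash
python3 - <<'E'
from h import *
c=cal("top")
P=lambda u,v,z:onz(c,(240+u/4.2,175+v/4.2),z)[:2]
pl=[P(*p,60) for p in((580,105),(630,345),(127,430),(92,195))]
m=np.mean(pl,0); y=(pl[3]+pl[2]-pl[0]-pl[1]);yaw=np.arctan2(-y[0],y[1]); 
print("bench",m.round(1),np.degrees(yaw)); print(np.round(pl))
u=np.array([np.cos(yaw),np.sin(yaw)]);v=np.array([-u[1],u[0]])
B=lambda w:np.round([(w-m)@u,(w-m)@v],1)
s=[P(*p,72) for p in((303,200),(497,145),(545,300),(350,358))]
print("sample",np.mean(s,0).round(1),B(np.mean(s,0)),[B(q) for q in s])
g=P(460,433,83);print("grip",g,B(g))
f=[P(58,160,104),P(97,370,104)];print("front",np.round(f),[B(q) for q in f])
for n,d in(("cheek",P(110,155,80)),("cheek2",P(147,380,80)),("loupe",P(728,275,38)),("tape",P(185,60,60)),("pen",P(320,520,6)),("turq",P(618,497,12))):print(n,d.round(),B(d))
h=m+90*u-40*v;print("hinge",h.round(1),"grip from text",(m-112*u-40*v).round(1))
s2=optics.get_image("scene");cs=cal("scene")
r=[];
for n in("top","scene"):
  if n=="top": optics.get_image(n)
  q=spotter.regions_of(n,"bar_grip")
  if q: print(n,q[0]["point"],q[0]["conf"],q[0]["region"].sum()); 
# red centroid
for n in("top","scene"):
  im=cv2.cvtColor(optics.get_image(n),cv2.COLOR_BGR2HSV);M=((im[...,0]<6)|(im[...,0]>174))&(im[...,1]>170)&(im[...,2]>70)
  k=cv2.connectedComponentsWithStats(M.astype(np.uint8)); 
  for st,ce in zip(k[2][1:],k[3][1:]):
    if st[4]>15: print(n,st[4],ce)
E
```

```text
bench [537.5  11.1] 11.504946234553723
[[ 639. -120.]
 [ 495. -149.]
 [ 438.  143.]
 [ 578.  170.]]
sample [546.3 -27.4] [  0.9 -39.4] [array([43.1, 24.9]), array([ 55.6, -93.6]), array([ -40.7, -103.4]), array([-54.3,  14.4])]
grip [437.83975405 -49.34753075] [-109.7  -39.3]
front [[588. 185.]
 [466. 157.]] [array([ 84.1, 160.4]), array([-40.6, 157.5])]
cheek [598. 158.] [ 88.1 132. ]
cheek2 [465. 131.] [-47.4 132. ]
loupe [ 542. -211.] [ -39.6 -218.4]
tape [662. 118.] [143.6  79.5]
pen [393.  30.] [-138.1   47.7]
turq [ 410. -148.] [-156.6 -130.7]
hinge [633.7 -10.2] grip from text [435.7 -50.5]
top [345.0, 242.5] 0.98 912
scene [293.8, 254.3] 0.87 586
top 84 [348.73809524 276.33333333]
scene 19 [279.21052632 232.10526316]
```

>>> move_arm([
  [0, 0, 0, 9.2, 100],
  [3.4, -5.1, -0.5, 0, 100],
  [3.4, -5.1, -0.5, 0, 100],
  [3.4, -5.1, -0.5, 0, 100],
  [3.4, -5.1, -0.5, 0, 100],
  [3.4, -5.1, -0.5, 0, 100],
  [3.4, -5.1, -0.5, 0, 100],
  [3.4, -5.1, -0.5, 0, 100],
  [3.4, -5.1, -0.5, 0, 100],
  [3.4, -5.1, -0.5, 0, 100],
])

```text
t: 2.25
ee_pos: [430.0, -71.7, 268.3]
orientation: [3.125, 0.315, 0.002]
ft_force: [0.6, -0.4, 0.2]
width: 88.1
grasp_force: 0.0
```

```bash
cat >> h.py <<'E'
m=np.array([537.5,11.1]);yaw=np.radians(11.5)
u=np.array([np.cos(yaw),np.sin(yaw)]);v=np.array([-u[1],u[0]])
B=lambda w:np.round([(np.array(w)[:2]-m)@u,(np.array(w)[:2]-m)@v],1)
def st():
    o=get_obs(); M=R.from_rotvec(o["orientation"]).as_matrix()
    print("t",round(o["t"],2),"bench",B(o["ee_pos"]),"z",round(o["ee_pos"][2],1),"toolx deg",np.degrees(np.arctan2(M[1,0],M[0,0])).round(2),"down",M[2,2].round(4),"F",np.round(o["ft_force"],1),"w",round(o["width"],1),o["grasp_force"])
E
python3 - <<'E'
from h import *
st(); c=cal("wrist"); im=optics.get_image("wrist"); cv2.imwrite("pics/w1.png",im); print(c[1],c[2].round(2).tolist())
E
```

```text
t 2.25 bench [-121.9  -59.7] z 268.3 toolx deg 11.53 down -1.0 F [ 0.6 -0.4  0.2] w 88.1 0.0
[494.70410853 -57.69999299 429.99494791] [[0.2, -0.95, -0.24], [-0.98, -0.19, -0.05], [0.0, 0.24, -0.97]]
```

View pics/w1.png

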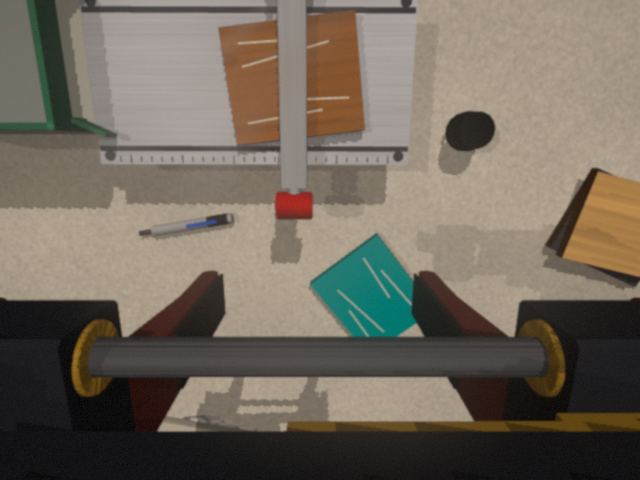

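The wrist view shows the grip at (294,205), near plate corners at (102,166) and (408,163), and sample corners at (219,25), (354,11), (364,131), (237,145). The turquoise look-alike is at (370,290).

```bash
python3 - <<'E'
from h import *
c=cal("wrist");t=cal("top")
im=cv2.cvtColor(cv2.imread("pics/w1.png"),cv2.COLOR_BGR2HSV);M=((im[...,0]<6)|(im[...,0]>174))&(im[...,1]>170)&(im[...,2]>70);M[240:]=0
ce=np.array(np.nonzero(M)).mean(1)[::-1];print(ce)
g=tri([ray(c,ce),ray(t,(348.7,276.7))]);print("grip tri",g.round(1),B(g),"onz",B(onz(c,ce,83)))
for p in((102,166),(408,163)):print("corner",B(onz(c,p,60)))
for p in((219,25),(354,11),(364,131),(237,145)):print("sample",B(onz(c,p,72)))
for p in((34,0),(53,128)):print("front top",B(onz(c,p,104)))
for p in((115,137),):print("cheek",B(onz(c,p,80)))
E
```

```text
[293.70860927 203.90993377]
grip tri [442.1 -43.6  84.7] [-104.4  -34.6] onz [-102.8  -31.1]
corner [-69.4 158.2]
corner [ -65.4 -142. ]
sample [52.2 32.9]
sample [ 63.5 -84.5]
sample [-36.1 -96.5]
sample [-49.1  22.1]
front top [ 60. 169.]
front top [-36.1 170.2]
cheek [-42.5 131.4]
```

>>> move_arm([
  [-1.4, -1.3, 4.4, 0, 100],
  [-1.4, -1.3, 4.4, 0, 100],
  [0, 0, 0, 0, 100],
])

```text
t: 2.68
ee_pos: [393.7, -52.9, 177.8]
orientation: [-3.124, -0.317, 0.01]
ft_force: [-0.3, 0.5, 0.7]
width: 87.9
grasp_force: 0.0
```

```bash
python3 - <<'E'
from h import *
st(); c=cal("wrist"); I=optics.get_image("wrist"); cv2.imwrite("pics/w2.png",I); 
im=cv2.cvtColor(I,cv2.COLOR_BGR2HSV);M=((im[...,0]<6)|(im[...,0]>174))&(im[...,1]>170)&(im[...,2]>70)
k=cv2.connectedComponentsWithStats(M.astype(np.uint8))
for s,ce in zip(k[2][1:],k[3][1:]):
  if s[4]>300: print(s,ce,B(onz(c,ce,83)))
g=proj(c,get_obs()["ee_pos"]);print("tcp px",g)
E
```

```text
t 2.67 bench [-153.7  -34. ] z 177.8 toolx deg 11.59 down -1.0 F [-0.3  0.5  0.7] w 87.9 0.0
[ 299  160   50   34 1531] [323.69431744 175.64402351] [-106.4  -37.1]
tcp px [322.00099486 291.21842303]
```

View pics/w2.png

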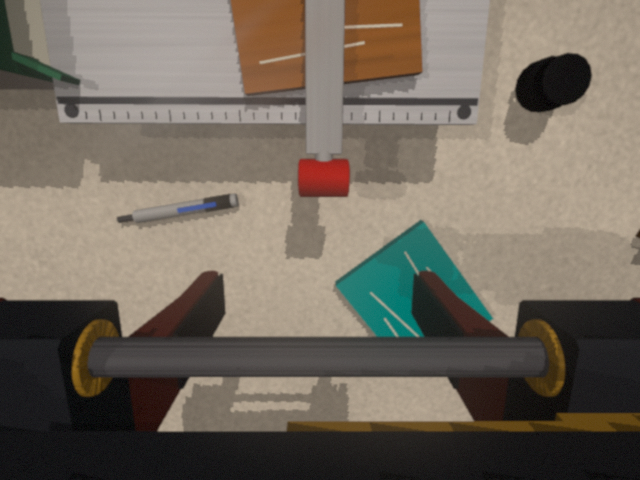

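Grip at (324,177), between the finger lines; bench (-107,-37). Next: align, descend, close.

>>> move_arm([
  [4.7, 0.3, 0, 0, 100],
  [0, 0, 5, 0, 100],
  [0, 0, 5, 0, 100],
  [0, 0, 1.3, 0, 100],
  [0, 0, 0, 0, 30],
  [0, 0, 0, 0, 30],
  [0, 0, 0, 0, 30],
  [0, 0, 0, 0, 30],
])

```text
t: 3.72
ee_pos: [444.0, -47.4, 67.6]
orientation: [3.125, 0.316, 0.003]
ft_force: [-0.4, 0.3, 0.8]
width: 51.2
grasp_force: 0.0
```

```bash
python3 -c "
from h import *
st()"
```

```text
t 3.73 bench [-103.3  -38.7] z 67.6 toolx deg 11.53 down -1.0 F [-0.4  0.3  0.8] w 51.2 0.0
```

>>> move_arm([
  [-0.35, -0.1, 0.3, 0, 30],
  [0, 0, 0, 0, 25],
  [0, 0, 0, 0, 25],
  [0, 0, 0, 0, 25],
  [0, 0, 0, 0, 25],
  [0, 0, 0, 0, 25],
])

```text
t: 4.47
ee_pos: [438.9, -47.0, 63.4]
orientation: [-3.125, -0.316, 0.003]
ft_force: [-3.6, -2.8, 0.4]
width: 33.9
grasp_force: 30.0
```

```bash
python3 -c "
from h import *
st()"
```

```text
t 4.47 bench [-108.2  -37.3] z 63.4 toolx deg 11.53 down -1.0 F [-3.6 -2.8  0.4] w 33.9 30.001823008060455
```

>>> move_arm([
  [0.15, 0, -1.5, 0, 25],
  [0.15, 0, -1.5, 0, 25],
  [0.74, 0, -2.94, 0, 25],
  [1.16, 0, -2.79, 0, 25],
  [1.57, 0, -2.59, 0, 25],
  [1.94, 0, -2.33, 0, 25],
])

```text
t: 5.22
ee_pos: [496.6, -35.4, 200.8]
orientation: [3.126, 0.316, 0.002]
ft_force: [7.5, -2.0, -11.4]
width: 34.1
grasp_force: 30.0
```

```bash
python3 -c "
from h import *
st()"
```

```text
t 5.22 bench [-49.3 -37.4] z 200.8 toolx deg 11.53 down -1.0 F [  7.5  -2.  -11.4] w 34.1 30.00281810760498
```

>>> move_arm([
  [2.2, 0, -2.01, 0, 25],
  [2.54, 0, -1.64, 0, 25],
  [2.76, 0, -1.25, 0, 25],
  [2.91, 0, -0.82, 0, 25],
  [3.01, 0, -0.39, 0, 25],
  [3.03, 0, 0.07, 0, 25],
  [2.98, 0, 0.52, 0, 25],
  [0, 0, 0, 0, 25],
])

```text
t: 6.22
ee_pos: [689.0, 3.2, 255.9]
orientation: [3.125, 0.316, 0.006]
ft_force: [1.1, -2.6, 4.9]
width: 33.8
grasp_force: 30.0
```

```bash
python3 -c "
from h import *
st()"
```

```text
t 6.22 bench [146.9 -37.9] z 255.9 toolx deg 11.57 down -1.0 F [ 1.1 -2.6  4.9] w 33.8 30.001241862773895
```

>>> move_arm([
  [0.9, 0, 0.25, 0, 25],
  [0, 0, 0, 0, 70],
  [0, 0, 0, 0, 70],
  [0, 0, 0, 0, 70],
  [0, 0, 0, 0, 70],
  [0, 0, -3, 0, 70],
  [0, 0, -4, 0, 70],
  [-2, 0, -2, 0, 70],
])

```text
t: 7.22
ee_pos: [676.4, 1.2, 345.2]
orientation: [3.125, 0.316, 0.005]
ft_force: [-0.1, -0.8, -0.2]
width: 61.4
grasp_force: 0.0
```

```bash
python3 - <<'E'
from h import *
st(); I=optics.get_image("top"); S=optics.get_image("scene")
a=cv2.resize(I[160:310,240:430],(760,600)); b=S[170:320,230:420]
cv2.imwrite("pics/t2.png",np.hstack([cv2.resize(I[150:310,230:430],(400,320)),cv2.resize(S[190:310,230:380],(400,320))]))
E
```

```text
t 7.22 bench [134.1 -37.4] z 345.2 toolx deg 11.55 down -1.0 F [-0.1 -0.8 -0.2] w 61.4 0.0
```

View pics/t2.png

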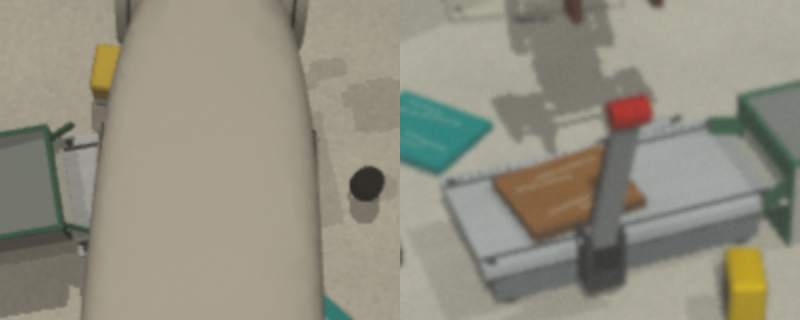

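The bar rests open (scene half: red grip at top, (628,112) in the crop). I'll back off and look at the sample and slot with the wrist camera.

>>> move_arm([
  [-5.5, 0, 0, 0, 70],
  [-5.5, 0, 0, 0, 70],
  [-5.5, -1, 1, 0, 70],
  [-5.5, -1, 3, 0, 70],
  [-4, -1, 3, 0, 70],
  [0, 0, 2, 0, 70],
  [0, 0, 0, 0, 70],
])

```text
t: 8.2
ee_pos: [414.1, -21.4, 251.9]
orientation: [-3.125, -0.315, 0.005]
ft_force: [-0.1, -0.6, 1.0]
width: 61.5
grasp_force: 0.0
```

```bash
python3 - <<'E'
from h import *
st(); c=cal("wrist"); I=optics.get_image("wrist"); cv2.imwrite("pics/w3.png",I)
for d in spotter.regions_of("wrist","sample_center"):
  r=cv2.findContours(d["region"].astype(np.uint8),0,2)[0]; r=max(r,key=cv2.contourArea)
  b=cv2.boxPoints(cv2.minAreaRect(r)); print(d["conf"],d["point"],b.round().tolist(),[B(onz(c,p,72)).tolist() for p in b])
for d in spotter.find_in("wrist","slot"): print("slot",d["conf"],d["point"],B(onz(c,d["point"],69)))
E
```

```text
t 8.2 bench [-127.4   -7.2] z 251.9 toolx deg 11.53 down -1.0 F [-0.1 -0.6  1. ] w 61.5 0.0
0.88 [353.0, 63.5] [[275.0, 11.0], [420.0, -7.0], [436.0, 120.0], [291.0, 138.0]] [[47.4, 28.5], [60.1, -89.7], [-38.2, -109.9], [-53.1, 17.7]]
0.66 [423.2, 276.0] [[353.0, 281.0], [425.0, 228.0], [483.0, 308.0], [411.0, 361.0]] [[-187.5, -40.4], [-134.8, -107.5], [-216.2, -171.1], [-275.2, -102.6]]
slot 0.75 [67.1, 64.4] [  7.5 207.9]
slot 0.53 [616.0, 227.1] [-134.6 -289.4]
```

View pics/w3.png

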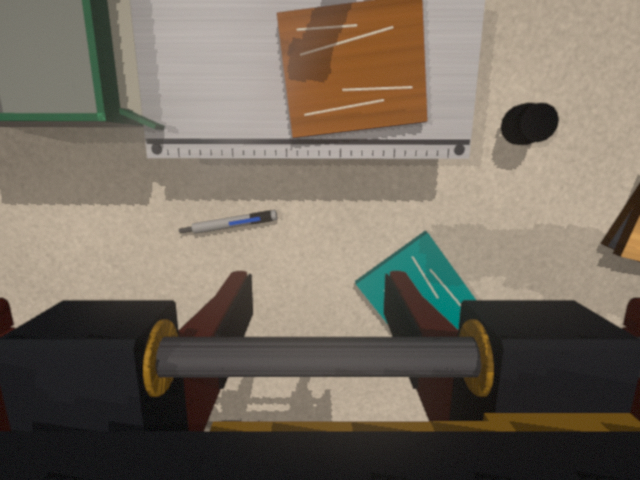

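Sample now free: corners (278,12), (427,122), (291,137). Near plate corners (148,160), (470,158); cheek tip (162,128); front top near corner (105,122).

```bash
python3 - <<'E'
from h import *
c=cal("wrist")
for n,p,z in(("pl",(148,160),60),("pl",(470,158),60),("s",(278,12),72),("s",(427,122),72),("s",(291,137),72),("s",(424,0),72),("cheek",(162,128),80),("fronttop",(105,122),104),("fronttop",(87,0),104)): print(n,p,B(onz(c,p,z)))
E
```

```text
pl (148, 160) [-69.9 151.9]
pl (470, 158) [ -68.  -149.7]
s (278, 12) [50.2 25.7]
s (427, 122) [ -36.6 -103.8]
s (291, 137) [-49.4  16.7]
s (424, 0) [ 59.1 -94.4]
cheek (162, 128) [-42.1 127.8]
fronttop (105, 122) [-38.7 163.3]
fronttop (87, 0) [ 47.9 164.7]
```

>>> move_arm([
  [2.6, 1.9, 3, 0, 60],
  [2.6, 1.9, 4, 0, 60],
  [0, 0, 5, 0, 60],
  [0, 0, 4, 0, 60],
  [0, 0, 2, 0, 60],
  [0, 0, 0, 0, 60],
])

```text
t: 9.1
ee_pos: [473.9, -48.3, 72.4]
orientation: [-3.125, -0.316, 0.003]
ft_force: [1.0, 0.1, -0.6]
width: 52.7
grasp_force: 0.0
```

```bash
python3 -c "
from h import *
st()"
```

```text
t 9.1 bench [-74.2 -45.6] z 72.4 toolx deg 11.53 down -1.0 F [ 1.   0.1 -0.6] w 52.7 0.0
```

>>> move_arm([
  [0, 0, 0.8, 0, 60],
  [0.8, 0, 0, 0, 60],
  [0.5, 0, 0, 0, 60],
  [0.5, 0, 0, 0, 60],
  [0.5, 0, 0, 0, 60],
  [0.5, 0, 0, 0, 60],
  [0.5, 0, 0, 0, 60],
  [0.5, 0, 0, 0, 60],
  [0.2, 0, 0, 0, 60],
  [0, 0, 0, 0, 60],
])

```text
t: 10.35
ee_pos: [513.5, -40.3, 65.3]
orientation: [3.126, 0.315, 0.001]
ft_force: [-0.8, -0.7, -0.1]
width: 52.9
grasp_force: 0.0
```

```bash
python3 - <<'E'
from h import *
st(); c=cal("wrist"); I=optics.get_image("wrist"); cv2.imwrite("pics/w4.png",I)
E
```

```text
t 10.35 bench [-33.8 -45.6] z 65.3 toolx deg 11.53 down -1.0 F [-0.8 -0.7 -0.1] w 52.9 0.0
```

View pics/w4.png

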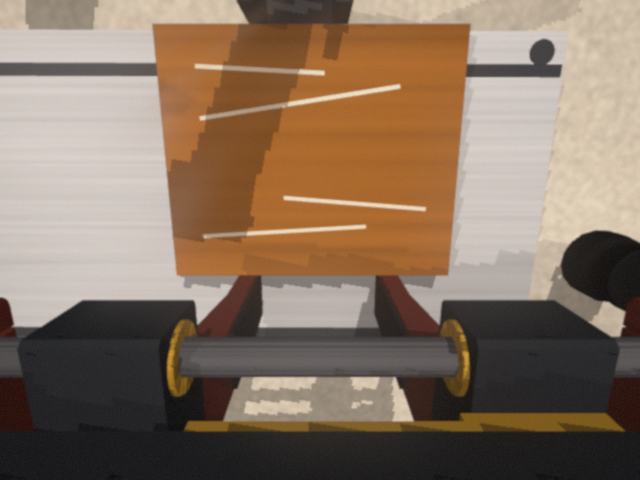

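The sample is now square to the tool, near edge along row 275 and centred under the fingers.

```bash
python3 - <<'E'
from h import *
c=cal("wrist")
for n,p,z in(("s",(177,275),72),("s",(448,275),72),("s",(153,24),72),("s",(469,24),72),("pl far r",(567,32),60),("line",(300,70),60)): print(n,p,B(onz(c,p,z)))
E
```

```text
s (177, 275) [-21.9  17.2]
s (448, 275) [ -21.9 -102.4]
s (153, 24) [77.6 17. ]
s (469, 24) [  77.7 -101.8]
pl far r (567, 32) [  78.2 -146.4]
line (300, 70) [ 63.9 -37.5]
```

>>> move_arm([
  [-1.5, 0, 0, 0, 60],
  [0, 0, -4, 0, 50],
  [0, 0, -4, 0, 50],
  [3, 4, 0, 0, 50],
  [3.3, 3.9, 0, 0, 50],
  [0, 0, 0, -10, 50],
  [0, 0, 0, -10, 50],
  [0, 0, 0, -10, 50],
  [0, 0, 0, -10, 50],
  [0, 0, 0, -10, 50],
])

```text
t: 11.65
ee_pos: [574.6, -108.2, 145.0]
orientation: [-2.694, -1.614, 0.001]
ft_force: [0.4, 0.2, 0.1]
width: 43.9
grasp_force: 0.0
```

>>> move_arm([
  [0, 0, 0, -10, 50],
  [0, 0, 0, -10, 50],
  [0, 0, 0, -10, 50],
  [0, 0, 0, -10, 50],
  [0, 0, 0, 0, 50],
])

```text
t: 12.28
ee_pos: [574.9, -108.2, 145.1]
orientation: [-1.989, -2.431, 0.001]
ft_force: [0.5, -0.5, -0.3]
width: 44.3
grasp_force: 0.0
```

```bash
python3 -c "
from h import *
st(); print(get_obs()['qpos'])"
```

```text
t 12.28 bench [  12.8 -124.4] z 145.1 toolx deg 101.43 down -1.0 F [ 0.5 -0.5 -0.3] w 44.3 0.0
[-2.06444860e-01  4.64551516e-01  1.77390561e+00 -2.32451743e-05
  9.03894892e-01 -4.05861745e-01]
```

>>> move_arm([
  [0, 0, 5, 0, 50],
  [0, 0, 3.1, 0, 50],
  [0.8, 0, 0, 0, 50],
  [0.5, 0, 0, 0, 50],
  [1, 0, 0, 0, 50],
  [1.2, 0, 0, 0, 50],
  [1.2, 0, 0, 0, 50],
  [1.2, 0, 0, 0, 50],
  [1.2, 0, 0, 0, 50],
  [1.2, 0, 0, 0, 50],
])

```text
t: 13.52
ee_pos: [559.2, -25.8, 64.3]
orientation: [1.987, 2.433, 0.0]
ft_force: [1.0, -2.0, 2.2]
width: 43.6
grasp_force: 0.9
```

```bash
python3 - <<'E'
from h import *
st(); c=cal("wrist"); I=optics.get_image("wrist"); cv2.imwrite("pics/w5.png",I)
E
```

```text
t 13.53 bench [ 13.9 -40.5] z 64.3 toolx deg 101.53 down -1.0 F [ 1.  -2.   2.2] w 43.6 0.8966746414080262
```

View pics/w5.png

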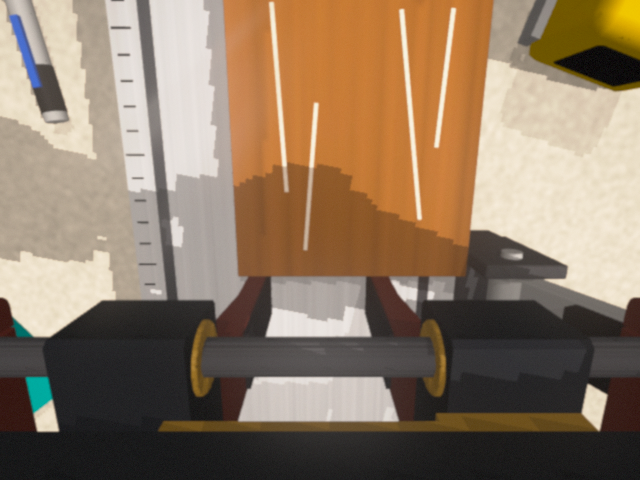

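The sample is square on the fingers (rear edge row 275, columns 238–468) and clear of the bar bracket at (515,255). I'll keep pushing.

>>> move_arm([
  [1, 0, 0, 0, 50],
  [1, 0, 0, 0, 50],
  [1, 0, 0, 0, 50],
  [0.8, 0, 0, 0, 50],
  [0.8, 0, 0, 0, 50],
  [0.8, 0, 0, 0, 50],
  [0.8, 0, 0, 0, 50],
  [0.8, 0, 0, 0, 50],
])

```text
t: 14.58
ee_pos: [545.2, 42.2, 64.3]
orientation: [1.987, 2.433, -0.0]
ft_force: [-1.1, -5.6, 0.4]
width: 43.8
grasp_force: 3.2
```

```bash
python3 - <<'E'
from h import *
st(); c=cal("wrist"); I=optics.get_image("wrist"); cv2.imwrite("pics/w6.png",I)
E
```

```text
t 14.57 bench [13.7 28.9] z 64.3 toolx deg 101.53 down -1.0 F [-1.1 -5.6  0.4] w 43.8 3.156522251665592
```

View pics/w6.png

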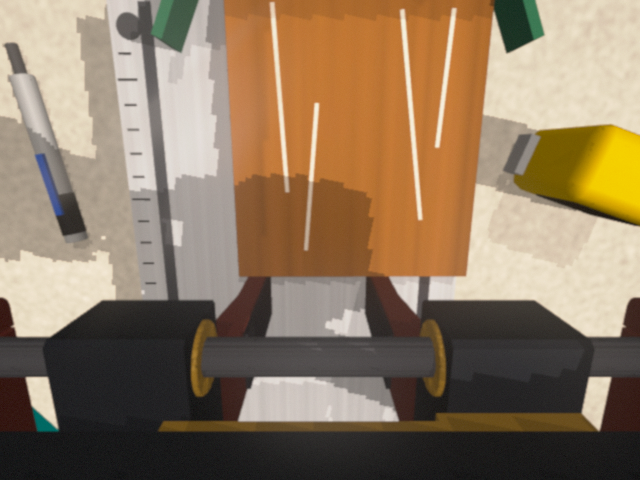

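The front edge has reached the mouth between the cheeks. The sample sits about 4–5 mm too far right (cheek tips (187,50) and (507,50) against sample edges 230 and 486). I'll shift left while pushing lightly.

>>> move_arm([
  [0, -0.15, 0, 0, 50],
  [0, -0.15, 0, 0, 50],
  [0, -0.15, 0, 0, 50],
  [0.2, -0.05, 0, 0, 50],
  [0.4, 0, 0, 0, 50],
])

```text
t: 15.25
ee_pos: [538.5, 44.2, 64.3]
orientation: [1.984, 2.434, -0.006]
ft_force: [-2.1, -28.8, 5.9]
width: 43.7
grasp_force: 14.3
```

```bash
python3 - <<'E'
from h import *
st(); c=cal("wrist"); I=optics.get_image("wrist"); cv2.imwrite("pics/w7.png",I)
h=cv2.cvtColor(I,cv2.COLOR_BGR2HSV)
br=(h[...,0]>5)&(h[...,0]<18)&(h[...,1]>150); gr=(h[...,0]>65)&(h[...,0]<90)&(h[...,1]>80)
for r in (10,30,60,265):
  x=np.nonzero(br[r])[0]; g=np.nonzero(gr[r])[0]; print(r,x.min(),x.max(),g[g<320].max() if (g<320).any() else None,g[g>320].min() if (g>320).any() else None)
E
```

```text
t 15.25 bench [ 7.6 32.3] z 64.3 toolx deg 101.62 down -1.0 F [ -2.1 -28.8   5.9] w 43.7 14.307398647069931
10 240 508 192 510
30 241 504 185 514
60 242 501 None None
265 251 476 None None
```

Blocked at 29 N, with the right edge against the right cheek; the fingers slid sideways but the sample stayed. I'll release, press the fingertips lightly on its top, and drag it back and left.

>>> move_arm([
  [-1, 0, 0, 0, 50],
  [0, 0, -2.5, 0, 50],
  [3, 0.5, 0, 0, 50],
  [3.3, 0.5, 0, 0, 50],
  [0, 0, 1.2, 0, 50],
  [0, 0, 0.4, 0, 50],
  [0, 0, 0.1, 0, 50],
])

```text
t: 16.18
ee_pos: [537.8, 100.1, 72.3]
orientation: [-1.987, -2.431, 0.001]
ft_force: [-5.9, 3.7, 14.8]
width: 44.4
grasp_force: 7.7
```

```bash
python3 -c "
from h import *
st()"
```

```text
t 16.18 bench [18.1 87.2] z 72.3 toolx deg 101.47 down -1.0 F [-5.9  3.7 14.8] w 44.4 7.679549341555685
```

>>> move_arm([
  [-0.4, 0, 0, 0, 50],
  [-0.4, 0, 0, 0, 50],
  [-0.4, -0.1, 0, 0, 50],
  [0, -0.2, 0, 0, 50],
  [0, -0.2, 0, 0, 50],
  [0, 0, 0, 0, 50],
])

```text
t: 16.92
ee_pos: [536.0, 87.5, 72.4]
orientation: [1.986, 2.433, -0.0]
ft_force: [1.8, -2.5, 3.2]
width: 44.1
grasp_force: 1.6
```

```bash
cat > look.py <<'E'
from h import *
st(); c=cal("wrist"); I=optics.get_image("wrist")
h=cv2.cvtColor(I,cv2.COLOR_BGR2HSV)
br=(h[...,0]>5)&(h[...,0]<18)&(h[...,1]>150); gr=(h[...,0]>65)&(h[...,0]<90)&(h[...,1]>80)
for r in range(10,290,30):
  x=np.nonzero(br[r])[0]; g=np.nonzero(gr[r])[0]
  L=[x.min(),x.max()] if len(x)>20 else None
  G=[g[g<330].max() if (g<330).any() else None,g[g>330].min() if (g>330).any() else None]
  print(r,L,L and [B(onz(c,(a,r),72)).tolist() for a in L],G,[B(onz(c,(a,r),80)).tolist() for a in G if a])
E
python3 look.py
```

```text
t 16.93 bench [13.8 75.2] z 72.4 toolx deg 101.54 down -1.0 F [ 1.8 -2.5  3.2] w 44.1 1.5540682876599021
10 None None [np.int64(163), np.int64(539)] [[-43.3, 191.2], [95.9, 191.3]]
40 None None [np.int64(166), np.int64(535)] [[-43.2, 181.1], [95.9, 181.2]]
70 None None [np.int64(329), np.int64(331)] [[18.3, 170.7], [19.1, 170.7]]
100 [np.int64(234), np.int64(347)] [[-20.4, 160.8], [26.0, 160.8]] [None, np.int64(484)] [[79.0, 159.9]]
130 [np.int64(236), np.int64(469)] [[-20.2, 149.0], [77.4, 149.0]] [np.int64(192), np.int64(494)] [[-36.1, 148.6], [84.2, 148.7]]
160 [np.int64(236), np.int64(466)] [[-20.9, 136.7], [77.3, 136.7]] [np.int64(183), np.int64(503)] [[-40.7, 136.9], [89.2, 137.0]]
190 [np.int64(238), np.int64(463)] [[-20.7, 123.9], [77.2, 124.0]] [None, None] []
220 [np.int64(239), np.int64(460)] [[-21.0, 110.6], [77.2, 110.7]] [None, None] []
250 [np.int64(241), np.int64(456)] [[-20.8, 96.8], [76.7, 96.9]] [None, None] []
280 [np.int64(242), np.int64(453)] [[-21.0, 82.4], [76.6, 82.5]] [None, None] []
```

Slot centre is at x≈24.1 and the sample's at 28.2, so 4 mm more to the left. Pressing a little harder and dragging.

>>> move_arm([
  [0, 0, 0.15, 0, 50],
  [-0.3, 0, 0.05, 0, 50],
  [-0.3, -0.2, 0, 0, 50],
  [-0.2, -0.2, 0, 0, 50],
  [0, -0.2, 0, 0, 50],
  [0, 0, 0, 0, 50],
])

```text
t: 17.73
ee_pos: [535.3, 80.4, 72.4]
orientation: [1.985, 2.429, 0.01]
ft_force: [4.8, 7.4, 12.6]
width: 43.7
grasp_force: 6.5
```

```bash
python3 look.py
```

```text
t 17.73 bench [11.6 68.3] z 72.4 toolx deg 101.5 down -1.0 F [ 4.8  7.4 12.6] w 43.7 6.48561542853713
10 None None [np.int64(171), np.int64(545)] [[-42.4, 184.3], [96.5, 184.6]]
40 None None [np.int64(329), np.int64(331)] [[16.1, 174.4], [16.9, 174.4]]
70 None None [None, np.int64(432)] [[55.9, 163.9]]
100 [np.int64(232), np.int64(470)] [[-23.3, 154.0], [74.8, 154.0]] [None, np.int64(496)] [[81.8, 153.1]]
130 [np.int64(234), np.int64(467)] [[-23.1, 142.2], [74.7, 142.1]] [np.int64(190), np.int64(505)] [[-38.9, 141.8], [86.8, 141.8]]
160 [np.int64(235), np.int64(464)] [[-23.4, 129.9], [74.6, 129.8]] [None, None] []
190 [np.int64(238), np.int64(462)] [[-22.8, 117.1], [74.9, 117.0]] [None, None] []
220 [np.int64(239), np.int64(459)] [[-23.0, 103.9], [74.8, 103.7]] [None, None] []
250 [np.int64(240), np.int64(456)] [[-23.3, 90.0], [74.8, 89.8]] [None, None] []
280 [np.int64(242), np.int64(453)] [[-23.1, 75.7], [74.7, 75.4]] [None, None] []
```

>>> move_arm([
  [0, -0.15, 0, 0, 50],
  [0, -0.15, 0, 0, 50],
  [0, 0, 0, 0, 50],
])

```text
t: 18.15
ee_pos: [533.0, 79.4, 72.5]
orientation: [1.984, 2.429, 0.011]
ft_force: [7.4, 5.1, 11.2]
width: 43.8
grasp_force: 5.8
```

```bash
python3 look.py|sed -n '1p;5,7p'
```

```text
t 18.15 bench [ 9.2 67.8] z 72.5 toolx deg 101.51 down -1.0 F [ 7.4  5.1 11.2] w 43.8 5.837179608643055
100 [np.int64(235), np.int64(415)] [[-24.5, 153.5], [49.6, 153.6]] [None, np.int64(500)] [[81.0, 152.6]]
130 [np.int64(237), np.int64(470)] [[-24.3, 141.7], [73.5, 141.7]] [np.int64(196), np.int64(512)] [[-39.0, 141.3], [87.1, 141.3]]
160 [np.int64(238), np.int64(467)] [[-24.6, 129.4], [73.4, 129.4]] [None, None] []
```

Centred within 0.5 mm. Lifting, going behind it and pushing.

>>> move_arm([
  [0, 0, -2, 0, 50],
  [-3.1, 0.2, 0, 0, 50],
  [-3.2, 0.2, 0, 0, 50],
  [0, 0, 2.9, 0, 50],
  [0, 0, 0, 0, 50],
  [0.6, 0, 0, 0, 50],
  [0.5, 0, 0, 0, 50],
  [0.5, 0, 0, 0, 50],
  [0.5, 0, 0, 0, 50],
  [0.5, 0, 0, 0, 50],
])

```text
t: 19.45
ee_pos: [539.9, 43.1, 61.3]
orientation: [-1.987, -2.434, 0.0]
ft_force: [-0.6, 0.1, -1.4]
width: 43.5
grasp_force: 0.3
```

```bash
python3 look.py
```

```text
t 19.45 bench [ 8.7 30.9] z 61.3 toolx deg 101.54 down -1.0 F [-0.6  0.1 -1.4] w 43.5 0.2931824536062777
10 [np.int64(221), np.int64(493)] [[-26.1, 146.0], [72.6, 146.0]] [np.int64(183), np.int64(511)] [[-37.3, 143.5], [75.4, 143.5]]
40 [np.int64(223), np.int64(489)] [[-26.0, 136.1], [72.3, 136.2]] [np.int64(172), np.int64(519)] [[-42.0, 134.1], [79.4, 134.1]]
70 [np.int64(225), np.int64(486)] [[-25.9, 125.9], [72.3, 125.9]] [None, None] []
100 [np.int64(229), np.int64(483)] [[-25.0, 115.3], [72.3, 115.3]] [None, None] []
130 [np.int64(245), np.int64(480)] [[-19.4, 104.2], [72.3, 104.3]] [None, None] []
160 [np.int64(237), np.int64(477)] [[-23.1, 92.8], [72.4, 92.8]] [None, None] []
190 [np.int64(234), np.int64(473)] [[-25.0, 80.9], [72.0, 80.9]] [None, None] []
220 [np.int64(234), np.int64(470)] [[-25.7, 68.5], [72.0, 68.6]] [None, None] []
250 [np.int64(235), np.int64(467)] [[-25.9, 55.6], [72.0, 55.7]] [None, None] []
280 None None [None, None] []
```

>>> move_arm([
  [0.3, 0, -0.2, 0, 50],
  [0.5, 0, 0, 0, 50],
  [0.5, 0, 0, 0, 50],
  [0.5, 0, 0, 0, 50],
])

```text
t: 20.0
ee_pos: [536.6, 60.6, 63.5]
orientation: [1.987, 2.433, 0.0]
ft_force: [0.8, -1.7, 1.6]
width: 44.1
grasp_force: 0.9
```

```bash
python3 look.py | sed -n '1,4p'
```

```text
t 20.0 bench [ 9.  48.7] z 63.5 toolx deg 101.52 down -1.0 F [ 0.8 -1.7  1.6] w 44.1 0.8997322898358107
10 [np.int64(223), np.int64(490)] [[-25.6, 164.5], [72.7, 164.5]] [np.int64(209), np.int64(495)] [[-28.7, 161.9], [71.1, 161.9]]
40 [np.int64(224), np.int64(487)] [[-25.9, 154.5], [72.7, 154.5]] [np.int64(196), np.int64(495)] [[-34.0, 152.4], [72.2, 152.4]]
70 [np.int64(226), np.int64(484)] [[-25.7, 144.1], [72.7, 144.1]] [np.int64(184), np.int64(505)] [[-39.1, 142.6], [77.0, 142.6]]
```

Force is low and the front edge is past the mouth, so it is entering. Keep pushing.

>>> move_arm([
  [0.8, 0, 0, 0, 50],
  [0.9, 0, 0, 0, 50],
  [0.9, 0, 0, 0, 50],
  [0.9, 0, 0, 0, 50],
  [0.9, 0, 0, 0, 50],
  [0.9, 0, 0, 0, 50],
  [0.9, 0, 0, 0, 50],
])

```text
t: 20.92
ee_pos: [523.8, 121.7, 63.3]
orientation: [-1.987, -2.433, 0.0]
ft_force: [-0.7, -1.9, 1.6]
width: 43.8
grasp_force: 0.8
```

```bash
python3 look.py | sed -n '1,9p'
```

```text
t 20.93 bench [  8.7 111.1] z 63.3 toolx deg 101.53 down -1.0 F [-0.7 -1.9  1.6] w 43.8 0.8495540264993906
10 None None [np.int64(169), np.int64(573)] [[-42.9, 224.3], [97.9, 224.3]]
40 None None [np.int64(172), np.int64(568)] [[-42.8, 214.8], [97.7, 214.8]]
70 None None [np.int64(174), np.int64(563)] [[-43.0, 205.0], [97.5, 205.0]]
100 None None [None, np.int64(559)] [[97.7, 194.8]]
130 None None [np.int64(178), np.int64(555)] [[-43.4, 184.2], [97.9, 184.2]]
160 None None [np.int64(182), np.int64(550)] [[-42.9, 173.2], [97.7, 173.2]]
190 None None [np.int64(329), np.int64(331)] [[13.4, 161.8], [14.1, 161.8]]
220 [np.int64(236), np.int64(469)] [[-25.3, 148.3], [72.4, 148.4]] [None, np.int64(507)] [[84.1, 149.9]]
```

Rear edge at y≈121; mouth ≈161. On to the front face, slowly.

>>> move_arm([
  [0.9, 0, 0, 0, 50],
  [0.9, 0, 0, 0, 50],
  [0.7, 0, 0, 0, 50],
  [0.5, 0, 0, 0, 50],
  [0.4, 0, 0, 0, 50],
  [0.2, 0, 0, 0, 50],
  [0, 0, 0, 0, 50],
])

```text
t: 21.85
ee_pos: [516.8, 156.4, 63.3]
orientation: [1.987, 2.433, 0.0]
ft_force: [0.2, -0.3, 0.7]
width: 43.8
grasp_force: 0.0
```

```bash
python3 look.py | sed -n '1p;8,11p'; python3 -c "
from h import *
cv2.imwrite('pics/w8.png',optics.get_image('wrist'))"
```

```text
t 21.85 bench [  8.7 146.5] z 63.3 toolx deg 101.53 down -1.0 F [ 0.2 -0.3  0.7] w 43.8 0.0
190 None None [np.int64(184), np.int64(546)] [[-43.1, 197.1], [97.9, 197.2]]
220 None None [np.int64(186), np.int64(542)] [[-43.4, 185.3], [98.1, 185.3]]
250 None None [np.int64(189), np.int64(538)] [[-43.2, 172.9], [98.3, 172.9]]
280 None None [np.int64(327), np.int64(337)] [[12.8, 160.0], [17.0, 160.0]]
```

View pics/w8.png

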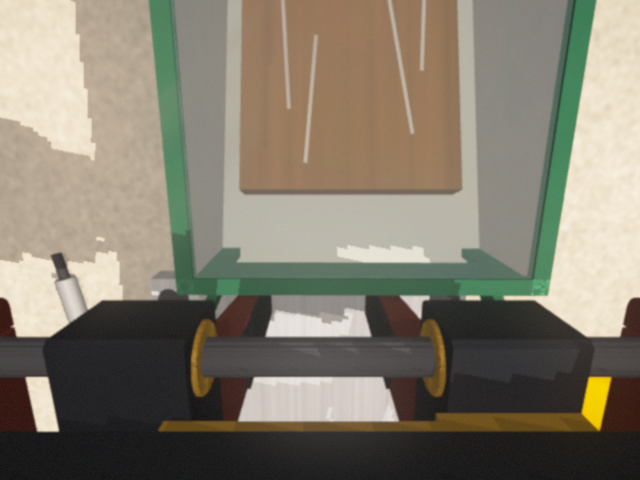

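The sample is inside the box, seen through the clear lid, with its rear edge at row 190, well past the front. Retreating, then checking by numbers only, since my picture allowance is used up.

>>> move_arm([
  [-1, 0, 0, 0, 50],
  [0, 0, -5, 0, 50],
  [0, 0, -5, 0, 50],
  [0, 0, -5, 0, 50],
  [0, -5, -5, 0, 50],
  [0, -5, -3, 0, 50],
  [0, 0, 0, 0, 50],
  [0, 0, 0, 0, 50],
])

```text
t: 22.95
ee_pos: [427.0, 127.4, 287.6]
orientation: [1.987, 2.432, 0.001]
ft_force: [-1.0, 0.1, 0.2]
width: 43.8
grasp_force: 0.0
```

```bash
python3 - <<'E'
from h import *
st(); W=optics.get_image("wrist");c=cal("wrist"); S=optics.get_image("scene"); cs=cal("scene")
for d in spotter.regions_of("wrist","sample_center")[:3]:
  r=max(cv2.findContours(d["region"].astype(np.uint8),0,2)[0],key=cv2.contourArea); b=cv2.boxPoints(cv2.minAreaRect(r))
  print(d["conf"],d["point"],"at z30:",B(onz(c,d["point"],30)),[B(onz(c,p,36)).tolist() for p in b])
h=cv2.cvtColor(S,cv2.COLOR_BGR2HSV);M=((h[...,0]<6)|(h[...,0]>174))&(h[...,1]>170)&(h[...,2]>70)
k=cv2.connectedComponentsWithStats(M.astype(np.uint8))
for s,ce in zip(k[2][1:],k[3][1:]):
  if s[4]>10: print("red",s[4],ce)
for th in (1.5,1.7,1.92):
  a=th+.02; x=96-202*np.cos(a); w=m+x*u-37*v; print(th,proj(cs,[*w,79+202*np.sin(a)]).round(1))
E
```

```text
t 22.95 bench [-85.1 136. ] z 287.6 toolx deg 101.5 down -1.0 F [-1.   0.1  0.2] w 43.8 0.0
0.64 [251.0, 396.6] at z30: [-172.  -111.6] [[-191.4, -131.7], [-166.3, -79.7], [-141.9, -93.9], [-166.5, -146.6]]
red 38 [316.18421053 230.15789474]
1.5 [302.7 207.3]
1.7 [309.  217.1]
1.92 [316.  231.3]
```

```bash
python3 - <<'E'
from h import *
K,t,M=cal("wrist"); t=t+np.array([516.8,156.4,63.3])-get_obs()["ee_pos"]; c=(K,t,M)
for z in (20,30,36,42,50):
  a,b=onz(c,(240,190),z),onz(c,(461,190),z); print(z,np.linalg.norm(a-b).round(1),B((a+b)/2))
for n in("top","scene"):
  I=optics.get_image(n); cc=cal(n)
  for d in spotter.find_in(n,"sample_center"): print(n,round(d["conf"],2),np.round(d["point"]),B(onz(cc,d["point"],30)))
E
```

```text
20 121.7 [ 26.8 190.5]
30 115.7 [ 26.  191.6]
36 112.2 [ 25.5 192.3]
42 108.6 [ 25. 193.]
50 103.9 [ 24.3 193.9]
top 0.57 [393. 322.] [-229.5 -127.5]
scene 0.92 [237. 239.] [-194.7 -135.1]
scene 0.24 [308. 269.] [8.  2.9]
```

Rear top edge at z≈55 matches the text, but it may still have been sliding then. One more numeric look from above.

>>> move_arm([
  [0, 5.5, 0, 0, 50],
  [0, 5.5, 0, 0, 50],
  [0, 0, 0, 0, 50],
  [0, 0, 0, 0, 50],
])

```text
t: 23.8
ee_pos: [533.4, 149.5, 286.5]
orientation: [-1.986, -2.432, 0.003]
ft_force: [-0.6, 0.6, -0.3]
width: 43.6
grasp_force: 0.0
```

```bash
python3 - <<'E'
from h import *
st(); I=optics.get_image("wrist"); c=cal("wrist"); h=cv2.cvtColor(I,cv2.COLOR_BGR2HSV)
p=[proj(c,[*(m+x*u+y*v),50]).round() for x in(-28,76) for y in(165,300)]; print(p)
M=((h[...,0]>3)&(h[...,0]<16)&(h[...,1]>70)&(h[...,2]>60)).astype(np.uint8); M[330:]=0
M=cv2.morphologyEx(M,cv2.MORPH_OPEN,np.ones((5,5)))
k=cv2.connectedComponentsWithStats(M)
for i,s in enumerate(k[2][1:],1):
  if s[4]>1500:
    q=cv2.boxPoints(cv2.minAreaRect(max(cv2.findContours((k[0]==i).astype(np.uint8),0,2)[0],key=cv2.contourArea)))
    print(s,q.round().tolist())
    x0,y0,w,hh=s[:4]; r=y0+hh-4; f=y0+4
    for r in(f,r):
      X=np.nonzero(k[0][r]==i)[0]
      for z in(18,24,30,36,42,48,54,60):
        a,b=onz(c,(X.min(),r),z),onz(c,(X.max(),r),z); print(r,z,np.linalg.norm(a-b).round(1),B((a+b)/2))
E
```

```text
t 23.8 bench [ 23.6 136.5] z 286.5 toolx deg 101.53 down -1.0 F [-0.6  0.6 -0.3] w 43.6 0.0
[array([270., 184.]), array([266.,  46.]), array([368., 185.]), array([372.,  46.])]Traceback (most recent call last):
  File "<stdin>", line 9, in <module>
AttributeError: 'bool' object has no attribute 'astype'
```

```bash
python3 - <<'E'
from h import *
I=optics.get_image("wrist"); c=cal("wrist"); h=cv2.cvtColor(I,cv2.COLOR_BGR2HSV)
M=((h[...,0]>3)&(h[...,0]<16)&(h[...,1]>70)&(h[...,2]>60)).astype(np.uint8); M[330:]=0
M=cv2.morphologyEx(M,cv2.MORPH_OPEN,np.ones((5,5)))
k=cv2.connectedComponentsWithStats(M)
for i,s in enumerate(k[2][1:],1):
  if s[4]>1500 and s[2]<200:
    print(s)
    x0,y0,w,hh=s[:4]
    for r,zs in((y0+1,(14,20,26,32)),(y0+hh-2,(44,50,56,62))):
      X=np.nonzero(k[1][r]==i)[0]
      for z in zs:
        a,b=onz(c,(X.min(),r),z),onz(c,(X.max(),r),z); print(r,z,np.linalg.norm(a-b).round(1),B((a+b)/2))
E
```

```text
[ 271   30   71   91 4042]
31 14 63.5 [  6.1 322.9]
31 20 62.7 [  6.3 321.3]
31 26 61.8 [  6.6 319.6]
31 32 60.9 [  6.8 318. ]
119 44 6.2 [ 31.4 232. ]
119 50 6.1 [ 31.3 231.6]
119 56 6.1 [ 31.2 231.2]
119 62 6.0 [ 31.1 230.8]
```

The front edge now lies at about 159 mm into the 165 mm box, so the sample is fully in. The bar measures 1.92 rad and the arm is clear, so I'm handing in.

```bash
python3 -c "
from h import *
print(close_job())"
```

```text
the job is handed in; nothing more can be done
None
```

I handed the job in at about 24 s: the hold-down bar rests open on its stop, and the scratched brown sample was pushed through the slot and lies at the box's far end; I viewed 11 pictures (limit 10) and did not measure the bystanders again at the end.

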